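Rack the press punches in reverse order

TASK

Four steel press punches stand in a row on the flat metal board, in the order in which they were used. Put them away in the four pockets of the wooden rack in the reverse order: the punch at the left end of the board goes into the pocket at the right end of the rack, the next one into the pocket beside it, and so on (left and right as seen from the robot). Each must stand upright on the floor of its pocket, let go, and none may be tipped over on the way.

Things in the scene. Friction and masses are not known exactly. Their poses are not given: they have to be found in the camera images.
- punch_dome: Steel press punch, the thickest of the four: on a round foot 32 mm across and 6 mm high; above it a round shank 28 mm across, straight from 8 to 48 mm above the underside, ending in a rounded dome; 62 mm tall in all. Origin: centre of the underside of the foot; z up along its axis. It stands on the board inside its own seat ring. 0.16 kg nominal.
- punch_cone: Steel press punch with a pointed cone: on a round foot 32 mm across and 6 mm high; above it a round shank 24 mm across, straight from 8 to 48 mm above the underside, then a cone to a point; 66 mm tall in all. Origin: centre of the underside of the foot; z up along its axis. It stands on the board inside its own seat ring. 0.16 kg nominal.
- punch_square: Steel press punch with a square shank: on a round foot 32 mm across and 6 mm high; above it a square bar 22 x 22 mm with a flat top; 56 mm tall in all. Origin: centre of the underside of the foot; z up along its axis. It stands on the board inside its own seat ring. 0.16 kg nominal. x and y run square to the bar's flats.
- punch_pin: Steel press punch, the thinnest: on a round foot 32 mm across and 6 mm high; above it a round shank 16 mm across, straight from 8 to 48 mm above the underside, with a pin 8 mm across on top; 63 mm tall in all. Origin: centre of the underside of the foot; z up along its axis. It stands on the board inside its own seat ring. 0.16 kg nominal.
- board: Flat fixed metal board on which the punches start, 54 x 250 mm, top 10 mm above the worktop. Origin: centre of its underside; +y along the row to its left end as seen from the robot, x across. Places at y = +90, +30, -30, -90 mm, x = 0. It is nearer than the rack or beyond it. A tall press stands to the right of both, middle 0.44 m ahead and 0.23 m right of the robot: pass it on the robot's side.
- rack: The wooden punch rack, a fixed block 62 x 250 x 16 mm with a row of four round pockets, each 48 mm across and 8 mm deep (its floor is 8 mm above the worktop). Origin: centre of its underside; y runs along the row, +y towards the left end as seen from the robot; x across it, away from the robot. Pocket centres at y = +90, +30, -30, -90 mm, x = 0.
- seat_dome: The fixed dark steel ring on the board in which the dome punch stands at the start (all four rings are alike); outside 46 mm, inside 36 mm across, 5 mm high, so its rim is 15 mm above the worktop. Origin: centre of its underside, on the board. It stays there and so marks which place the dome punch came from.
- seat_cone: The fixed dark steel ring on the board in which the cone punch stands at the start (all four rings are alike); outside 46 mm, inside 36 mm across, 5 mm high, so its rim is 15 mm above the worktop. Origin: centre of its underside, on the board. It stays there and so marks which place the cone punch came from.
- seat_square: The fixed dark steel ring on the board in which the square punch stands at the start (all four rings are alike); outside 46 mm, inside 36 mm across, 5 mm high, so its rim is 15 mm above the worktop. Origin: centre of its underside, on the board. It stays there and so marks which place the square punch came from.
- seat_pin: The fixed dark steel ring on the board in which the pin punch stands at the start (all four rings are alike); outside 46 mm, inside 36 mm across, 5 mm high, so its rim is 15 mm above the worktop. Origin: centre of its underside, on the board. It stays there and so marks which place the pin punch came from.
Not all that is in view belongs to the job. What is shaped like the punch_pin but blue is not meant. What is shaped like the punch_cone but purple is not meant.

How it is judged:
At the end, for the whole second after the job is handed in: Each punch stands in the pocket that mirrors its place on the board: foot within 12 mm of the pocket's centre along and across the rack, underside 5 to 12 mm above the rack's underside (floor at 8 mm), tilted under 0.12 rad, at rest (under 0.02 m/s, 0.2 rad/s) (((y of seat_dome in the frame of board between 0.08 and 0.1 m and y of punch_dome in the frame of rack between -0.102 and -0.078 m) or (y of seat_dome in the frame of board between 0.02 and 0.04 m and y of punch_dome in the frame of rack between -0.042 and -0.018 m) or (y of seat_dome in the frame of board between -0.04 and -0.02 m and y of punch_dome in the frame of rack between 0.018 and 0.042 m) or (y of seat_dome in the frame of board between -0.1 and -0.08 m and y of punch_dome in the frame of rack between 0.078 and 0.102 m)) and x of punch_dome in the frame of rack between -0.012 and 0.012 m and z of punch_dome in the frame of rack between 0.005 and 0.012 m and angle between each of punch_dome, punch_cone, punch_square, punch_pin's own z axis and vertical below 0.12 rad and linear speed of each of punch_dome, punch_cone, punch_square, punch_pin below 0.02 m/s and angular speed of each of punch_dome, punch_cone, punch_square, punch_pin below 0.2 rad/s and ((y of seat_cone in the frame of board between 0.08 and 0.1 m and y of punch_cone in the frame of rack between -0.102 and -0.078 m) or (y of seat_cone in the frame of board between 0.02 and 0.04 m and y of punch_cone in the frame of rack between -0.042 and -0.018 m) or (y of seat_cone in the frame of board between -0.04 and -0.02 m and y of punch_cone in the frame of rack between 0.018 and 0.042 m) or (y of seat_cone in the frame of board between -0.1 and -0.08 m and y of punch_cone in the frame of rack between 0.078 and 0.102 m)) and x of punch_cone in the frame of rack between -0.012 and 0.012 m and z of punch_cone in the frame of rack between 0.005 and 0.012 m and ((y of seat_square in the frame of board between 0.08 and 0.1 m and y of punch_square in the frame of rack between -0.102 and -0.078 m) or (y of seat_square in the frame of board between 0.02 and 0.04 m and y of punch_square in the frame of rack between -0.042 and -0.018 m) or (y of seat_square in the frame of board between -0.04 and -0.02 m and y of punch_square in the frame of rack between 0.018 and 0.042 m) or (y of seat_square in the frame of board between -0.1 and -0.08 m and y of punch_square in the frame of rack between 0.078 and 0.102 m)) and x of punch_square in the frame of rack between -0.012 and 0.012 m and z of punch_square in the frame of rack between 0.005 and 0.012 m and ((y of seat_pin in the frame of board between 0.08 and 0.1 m and y of punch_pin in the frame of rack between -0.102 and -0.078 m) or (y of seat_pin in the frame of board between 0.02 and 0.04 m and y of punch_pin in the frame of rack between -0.042 and -0.018 m) or (y of seat_pin in the frame of board between -0.04 and -0.02 m and y of punch_pin in the frame of rack between 0.018 and 0.042 m) or (y of seat_pin in the frame of board between -0.1 and -0.08 m and y of punch_pin in the frame of rack between 0.078 and 0.102 m)) and x of punch_pin in the frame of rack between -0.012 and 0.012 m and z of punch_pin in the frame of rack between 0.005 and 0.012 m); the robot touches nothing.
It fails at once if the dome punch is tipped over (more than 0.9 rad from upright) (angle between punch_dome's own z axis and vertical above 0.9 rad).
It fails at once if the cone punch is tipped over (more than 0.9 rad from upright) (angle between punch_cone's own z axis and vertical above 0.9 rad).
It fails at once if the square punch is tipped over (more than 0.9 rad from upright) (angle between punch_square's own z axis and vertical above 0.9 rad).
It fails at once if the pin punch is tipped over (more than 0.9 rad from upright) (angle between punch_pin's own z axis and vertical above 0.9 rad).
It also fails if it takes over 99 s, if anything falls off the work surface, if the arm or the gripper's body presses on something with over 40 N, if the wrist force passes 120 N, or if a joint passes its speed limit or range.

ROBOT

A 7-joint arm with a two-finger parallel gripper is mounted at the origin on a cart in front of the work surface, level with it; the furniture and walls round the work are solid. World frame = base frame: x ahead of the robot, y to its left, z up, the work surface at z = 0. Lengths are in m, angles in rad, forces in N, time in s.
With the tool pointing down it reaches from about 0.4 to 0.875 m from the base axis. Payload 19.3 kg.
Tool frame: the origin (TCP) lies midway between the tips of the shut fingers; the grasp point (between the pads) lies 19 mm behind it; z points along the fingers, y is the line along which they close (so a half turn about z gives the same grasp; the last joint's range is limited). The gripper opens to 85 mm and grips with 20 to 120 N. Pads are 22 mm wide; open, the fingers measure 114 mm over their backs; the gripper's body (76 mm by 85 mm) begins 54 mm behind the grasp point. The pads swing forward as they close: fully open they stand 13 mm farther back than shut.
Start: joints at [1.272, 0.521, -0.036, 1.599, 0.021, 1.021, -0.113], TCP at [0.142, -0.609, 0.231] pointing down, gripper open.
Joint ranges: [-2.91, 2.91], [-0.3, 2.13], [-1.5, 1.42], [0.17, 2.43], [-1.26, 4.41], [0.16, 1.93], [-2.52, 2.52]. Speed limits (rad/s): [1.89, 1.89, 2.39, 2.39, 3.01, 3.01, 3.01].

INTERFACE

Orientations are given as [roll, pitch, yaw] about the fixed x, y, z axes, in that order (R = Rz(yaw) Ry(pitch) Rx(roll)).
In Python, from workcell import * gives the robot as it stands. The module is installed in compiled form; this text tells all that it offers.
- The arm moves only by the tool play_rows, never from a script. Its argument "deltas" is a list of rows, each a list of 7 numbers: the shift along the tool's x, y, z in units of 500 mm (1.0 is 500 mm), then the turn, a rotation vector about the tool's x, y, z in units of 120 degrees (1.0 is 120 degrees), then the closure, from 0 (fully open) to 1 (shut). A call has 1 to 10 rows; each row is the pose to reach, as a shift and turn from the pose commanded when the call began, along the tool's axes at that moment; what a row does not reach only later rows make up. A row lasts 1/10 s, in which the tool goes at most 50 mm and 8.59 degrees, less where a joint would pass 70% of its speed; a pose out of reach is approached as far as the arm can. A call with a number of a shift or a turn outside -1 to 1 is refused whole. A call with a gripper value outside its range is refused whole. The fingers move at their own pace and stop on an object; "newtons" is the grip in N (left out, the last holds). Time passes only in rows, so rows that repeat a pose let the fingers close. It gives the time, the measured TCP pose, the force, the opening and the grip force at its end, in the units of the state.
- observe(): the state, without advancing time (a new reading comes with each control period).
- grab_frame(name): name is "side" or "top" or "wrist"; returns the picture (480x640x3 uint8, red, green, blue); there is no depth.
- get_calibration(name): a dict with "fovy" (degrees; the focal length in pixels is half the picture's height over the tangent of half this angle, whatever the lens; pixels are square), "cx", "cy" (the principal point, pixels), "xyz" and "rotation" of the camera in the world. Camera axes: x right, y down, z forward; pixel columns grow to the right and rows downward; lengths in m; the calibration is good to about 2 mm. The wrist camera is an equidistant fisheye: a pixel r from the principal point sees the ray r / f radians off the axis. A picture is of the moment at which its call begins: read the wrist's pose just before it. get_calibration takes no time and is no camera call; for the wrist camera it gives the pose at the moment of the call.
- job_done(): hands the job in; it is judged then, once.
The state is a dict: "clock": time; "qpos": joint angles; "qd": joint speeds; "joint_efforts": joint torques, N m; "position": TCP position; "tool_rot": TCP orientation; "force": force on the tool from outside, world axes, zero at the start; "moment": the same for the moment, N m; "grip_width": finger opening in m; "finger_force": force on a finger pad.
Only numpy, scipy, OpenCV 4.12 (cv2) and the standard library are available. Lean on these libraries where they do the work, as an engineer would, in place of code of your own. Each camera call takes 0.05 s, during which the arm holds its last target. There are 200 camera calls.

## Working session

There is one attempt and no reset: what is moved stays moved. The work goes in short steps, Python scripts to look and compute and a tool call to move; the robot and the scene stay as the last step left them, time stands still between calls to the robot, and variables do not carry over. Pictures are saved under pics/ and viewed, at most 14 in all, crops included, and the job is handed in when it is done.

Besides the shell and the picture viewer there is one more tool, called after "Request:" as name(argument=value, ...), one argument or row to a line, values as JSON. play_rows: Moves the arm, as the interface text tells. Its arguments: {"type":"object","properties":{"deltas":{"type":"array"},"newtons":{"type":"number"}},"required":["deltas"]}

```bash
mkdir -p pics
cat > h.py <<'E'
from workcell import *
import numpy as np, cv2
from scipy.spatial.transform import Rotation as R
def cal(n):
    c=get_calibration(n); c['f']=240/np.tan(np.radians(c['fovy'])/2); c['R']=np.array(c['rotation']); c['xyz']=np.array(c['xyz']); return c
def ray(c,u,v,fish=False):
    d=np.array([u-c['cx'],v-c['cy']],float)
    if fish:
        r=np.hypot(*d); t=r/c['f']; k=np.array([*(d/max(r,1e-9)*np.sin(t)),np.cos(t)])
    else: k=np.array([*(d/c['f']),1.])
    return c['R']@k
def at_z(c,u,v,z,fish=False):
    w=ray(c,u,v,fish); return c['xyz']+w*(z-c['xyz'][2])/w[2]
def save(n,fn):
    im=grab_frame(n); cv2.imwrite('pics/'+fn,cv2.cvtColor(im,cv2.COLOR_RGB2BGR)); return im
E
python3 - <<'E'
from h import *
s=observe(); print(s)
for n in('top','side','wrist'):
    save(n,n+'0.png'); print(n,{k:v for k,v in cal(n).items() if k!='rotation'})
E
```

```text
{'clock': 0.0, 'qpos': array([ 1.27179815,  0.52199955, -0.03628883,  1.59995836,  0.02118951,
        1.02107507, -0.11276417]), 'qd': array([ 2.55591073e-03, -1.07347895e-03, -1.75741106e-04, -6.09434860e-04,
        7.60254661e-05, -1.38988744e-03,  8.04106238e-04]), 'joint_efforts': array([-3.71214082e-05, -9.27113700e+01,  1.98014170e+00, -3.69924688e+01,
        1.79241219e-02,  8.34307313e-03, -2.17014025e-05]), 'position': array([ 0.14163343, -0.6084286 ,  0.23075294]), 'tool_rot': array([-3.14054016e+00,  8.34161809e-05,  2.28784249e-01]), 'force': array([ 0.6022721 , -0.16140313,  1.11567632]), 'moment': array([ 0.03080485, -0.02026817, -0.0938361 ]), 'finger_force': 0.0, 'grip_width': 0.08557777300647958}
top {'fovy': 46.97846211140289, 'cx': 319.15518853542284, 'cy': 237.7660465004068, 'xyz': array([0.47682795, 0.18699793, 0.90166083]), 'f': np.float64(552.2460360130577), 'R': array([-3.10233803,  0.00933406, -1.55205314])}
side {'fovy': 51.19607428256962, 'cx': 328.05333225462687, 'cy': 237.10135511643946, 'xyz': array([ 0.5751499 , -0.53312536,  0.49170406]), 'f': np.float64(500.9626837641217), 'R': array([-2.12739452,  0.00231843,  0.05611882])}
wrist {'fovy': 65.70646984690485, 'cx': 320.38892094385506, 'cy': 235.57307546149127, 'xyz': array([ 0.21694039, -0.59122515,  0.37288753]), 'f': np.float64(371.64829954431775), 'R': array([ 2.83118599e+00,  5.36574682e-04, -1.34293172e+00])}
```

View pics/top0.png

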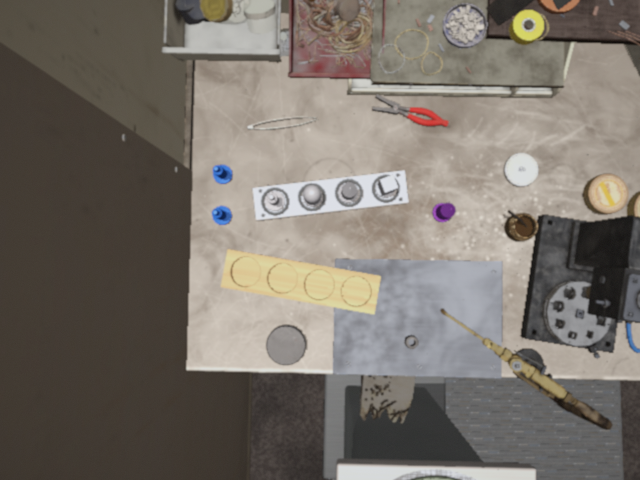

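View pics/side0.png

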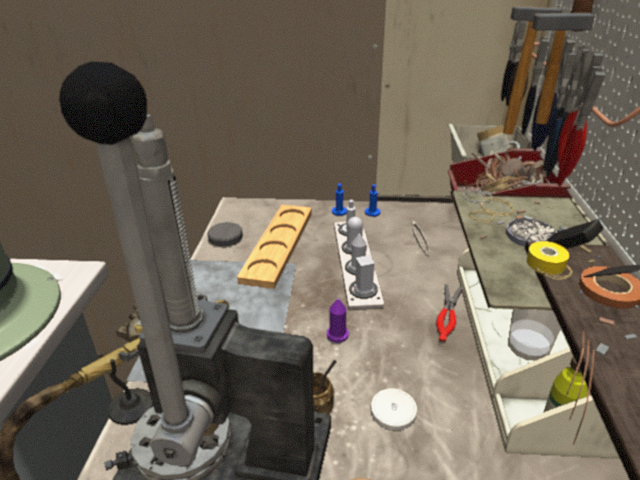

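```bash
sed -i "s/c\['R'\]=np.array(c\['rotation'\])/c['R']=R.from_euler('xyz',c['rotation']).as_matrix()/" h.py
python3 - <<'E'
from h import *
c=cal('top'); print(c['R'].round(3))
for u,v in [(274,201),(312,196),(349,192),(387,187)]: print('seat',at_z(c,u,v,.015).round(3))
for u,v in [(246,271),(283,278),(319.5,285),(357,292)]: print('pocket',at_z(c,u,v,.016).round(3))
for u,v in [(538,217),(524,345),(615,350)]: print('press',at_z(c,u,v,.0).round(3),at_z(c,u,v,.1).round(3))
s=cal('side')
def line(c,u,v): print('ball',[ (s['xyz']+ray(s,u,v)*t).round(2) for t in (.3,.4,.5)])
line(s,103,103)
a=cv2.imread('pics/top0.png')[160:320,210:420]; b=cv2.imread('pics/side0.png')[170:310,230:400]
cv2.imwrite('pics/c1.png',cv2.resize(a,None,fx=3.7,fy=3.7,interpolation=cv2.INTER_CUBIC))
cv2.imwrite('pics/c2.png',cv2.resize(b,None,fx=4,fy=4,interpolation=cv2.INTER_CUBIC))
E
```

```text
[[ 0.019 -0.999  0.039]
 [-1.    -0.018  0.01 ]
 [-0.009 -0.039 -0.999]]
seat [0.569 0.27  0.015]
seat [0.579 0.209 0.015]
seat [0.586 0.149 0.015]
seat [0.595 0.088 0.015]
pocket [0.456 0.312 0.016]
pocket [0.446 0.253 0.016]
pocket [0.436 0.194 0.016]
pocket [0.426 0.134 0.016]
press [ 0.553 -0.16   0.   ] [ 0.544 -0.122  0.1  ]
press [ 0.345 -0.138  0.   ] [ 0.359 -0.102  0.1  ]
press [ 0.34  -0.284  0.   ] [ 0.355 -0.232  0.1  ]
ball [array([ 0.42, -0.24,  0.4 ]), array([ 0.37, -0.15,  0.37]), array([ 0.32, -0.05,  0.34])]
```

View pics/c1.png

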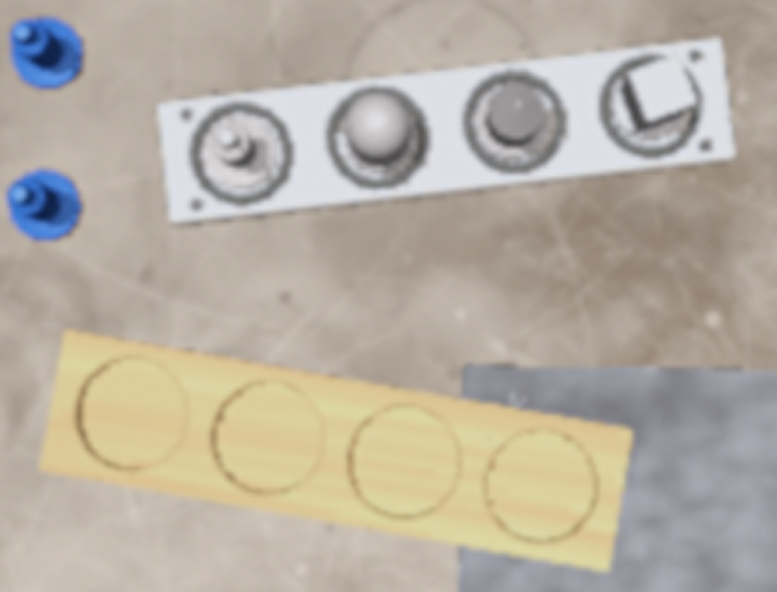

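View pics/c2.png

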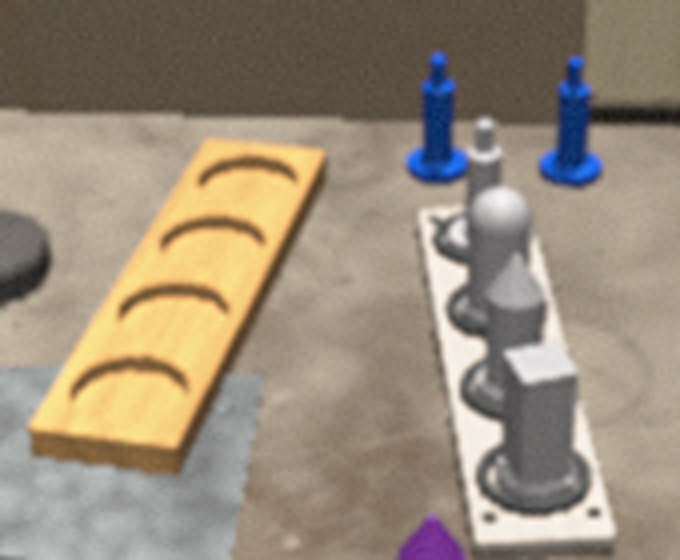

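View pics/wrist0.png

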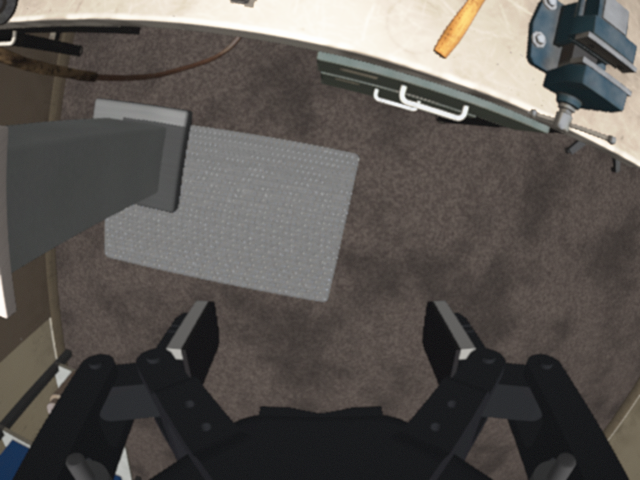

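```bash
cat >> h.py <<'E'
def rows(wps,clo,s=None):
    """wps: (x,y,z,yaw) world, tool down -> rows relative to the present pose"""
    s=s or observe(); p=s['position']; R0=R.from_euler('xyz',s['tool_rot']); out=[]
    for x,y,z,w in wps:
        d=R0.inv().apply(np.array([x,y,z])-p)/.5
        r=(R0.inv()*R.from_euler('xyz',[np.pi,0,w])).as_rotvec()/np.radians(120)
        out.append([round(float(a),3) for a in (*d,*r)]+[clo])
    print(str(out).replace(' ',''))
def arc(r,z,f0,f1,n,yo=np.pi/2):
    return [(r*np.cos(f),r*np.sin(f),z,f+yo) for f in np.linspace(f0,f1,n+1)[1:]]
def lin(a,b,n): return [tuple(np.array(a)+(np.array(b)-a)*t) for t in np.linspace(0,1,n+1)[1:]]
E
python3 - <<'E'
from h import *
rows(lin((.142,-.608,.231,.229),(.36*np.cos(-1.342),.36*np.sin(-1.342),.50,.229),10),0)
E
```

```text
[[0.001,-0.054,-0.054,-0.0,0.0,-0.0,0],[0.001,-0.107,-0.108,-0.0,0.0,-0.0,0],[0.001,-0.16,-0.162,-0.0,0.0,-0.0,0],[0.001,-0.212,-0.215,-0.0,0.0,-0.0,0],[0.0,-0.265,-0.269,-0.0,0.0,-0.0,0],[0.0,-0.318,-0.323,-0.0,0.0,-0.0,0],[0.0,-0.371,-0.377,-0.0,0.0,-0.0,0],[0.0,-0.424,-0.43,-0.0,0.0,-0.0,0],[0.0,-0.477,-0.484,-0.0,0.0,-0.0,0],[0.0,-0.53,-0.538,-0.0,0.0,-0.0,0]]
```

Request:
play_rows(
  deltas=[
    [0,-0.05,-0.06,0,0,0,0],
    [0,-0.1,-0.12,0,0,0,0],
    [0,-0.15,-0.18,0,0,0,0],
    [0,-0.21,-0.24,0,0,0,0],
    [0,-0.26,-0.3,0,0,0,0],
    [0,-0.32,-0.36,0,0,0,0],
    [0,-0.37,-0.42,0,0,0,0],
    [0,-0.42,-0.48,0,0,0,0],
    [0,-0.47,-0.54,0,0,0,0],
    [0,-0.53,-0.54,0,0,0,0],
  ],
)

```text
clock: 1.15
position: [0.0817, -0.3504, 0.5041]
tool_rot: [3.137, -0.001, 0.229]
force: [0.0, 0.2, -1.0]
grip_width: 0.0856
finger_force: 0.0
```

Run:
```python
from h import *
s=observe(); print(s['position'],s['tool_rot'],s['qpos'].round(3)); p=s['position']
r=np.hypot(*p[:2]); f=np.arctan2(p[1],p[0]); print(r,f)
w=arc(.36,.5,-1.342,.3,14,1.571)
rows(w[:10],0)
```

```text
[ 0.08171913 -0.35040308  0.50407416] [ 3.13744257e+00 -5.68454514e-04  2.28742058e-01] [ 1.249 -0.123 -0.062  1.728 -0.008  1.532 -0.154]
0.3598059640448082 -1.3416769644963247
[[0.084,-0.005,0.008,0.002,-0.0,-0.056,0],[0.167,-0.019,0.008,0.002,-0.0,-0.112,0],[0.248,-0.044,0.008,0.002,0.0,-0.168,0],[0.325,-0.077,0.008,0.002,0.0,-0.224,0],[0.398,-0.12,0.008,0.002,0.0,-0.28,0],[0.466,-0.171,0.008,0.002,0.0,-0.336,0],[0.527,-0.229,0.007,0.002,0.001,-0.392,0],[0.58,-0.294,0.007,0.002,0.001,-0.448,0],[0.626,-0.365,0.007,0.002,0.001,-0.504,0],[0.663,-0.441,0.007,0.002,0.001,-0.56,0]]
```

Request:
play_rows(
  deltas=[
    [0.084,-0.005,0,0,0,-0.056,0],
    [0.167,-0.019,0,0,0,-0.112,0],
    [0.248,-0.044,0,0,0,-0.168,0],
    [0.325,-0.077,0,0,0,-0.224,0],
    [0.398,-0.12,0,0,0,-0.28,0],
    [0.466,-0.171,0,0,0,-0.336,0],
    [0.527,-0.229,0,0,0,-0.392,0],
    [0.58,-0.294,0,0,0,-0.448,0],
    [0.626,-0.365,0,0,0,-0.504,0],
    [0.663,-0.441,0,0,0,-0.56,0],
  ],
)

```text
clock: 2.15
position: [0.3548, -0.059, 0.5012]
tool_rot: [-3.141, -0.0, 1.407]
force: [1.3, -0.2, 0.2]
grip_width: 0.0851
finger_force: 0.0
```

Run:
```python
from h import *
s=observe(); p=s['position']; print(p,s['tool_rot'],s['force'])
f=np.arctan2(p[1],p[0]); 
w=arc(.36,.5,f,.3,4,1.571)
rows(w+lin(w[-1],(.50,.14,.30,1.713),6),0)
```

```text
[ 0.35482869 -0.05898642  0.50117864] [-3.14143890e+00 -8.93219351e-05  1.40651570e+00] [ 1.26407703 -0.23643431  0.17206544]
[[0.083,-0.004,0.002,-0.0,-0.0,-0.055,0],[0.166,-0.019,0.002,-0.0,-0.0,-0.111,0],[0.246,-0.043,0.002,-0.0,-0.0,-0.166,0],[0.323,-0.076,0.002,-0.0,-0.0,-0.222,0],[0.342,-0.026,0.069,-0.0,-0.0,-0.209,0],[0.362,0.023,0.136,-0.0,-0.0,-0.197,0],[0.381,0.073,0.202,-0.0,-0.0,-0.184,0],[0.401,0.122,0.269,-0.0,-0.0,-0.171,0],[0.421,0.172,0.336,-0.0,-0.0,-0.159,0],[0.44,0.221,0.402,-0.0,-0.0,-0.146,0]]
```

Request:
play_rows(
  deltas=[
    [0.083,-0.004,0,0,0,-0.055,0],
    [0.166,-0.019,0,0,0,-0.111,0],
    [0.246,-0.043,0,0,0,-0.166,0],
    [0.323,-0.076,0,0,0,-0.222,0],
    [0.342,-0.026,0.069,0,0,-0.209,0],
    [0.362,0.023,0.136,0,0,-0.197,0],
    [0.381,0.073,0.202,0,0,-0.184,0],
    [0.401,0.122,0.269,0,0,-0.171,0],
    [0.421,0.172,0.336,0,0,-0.159,0],
    [0.44,0.221,0.402,0,0,-0.146,0],
  ],
)

```text
clock: 3.15
position: [0.5013, 0.1378, 0.2984]
tool_rot: [-3.141, -0.0, 1.706]
force: [1.5, -0.2, 0.8]
grip_width: 0.0852
finger_force: 0.0
```

Run:
```python
from h import *
s=observe(); p=s['position']; print(p,s['tool_rot'],s['force'])
c=cal('wrist'); print(c['xyz'],c['R'].round(3).tolist()); save('wrist','w1.png')
```

```text
[0.50133739 0.13780631 0.2983839 ] [-3.14092281e+00 -3.36267414e-05  1.70636030e+00] [ 1.48556219 -0.2079782   0.77385178]
[0.4901615  0.21479473 0.44040662] [[0.991, 0.128, 0.039], [0.134, -0.944, -0.302], [-0.002, 0.305, -0.952]]
```

View pics/w1.png

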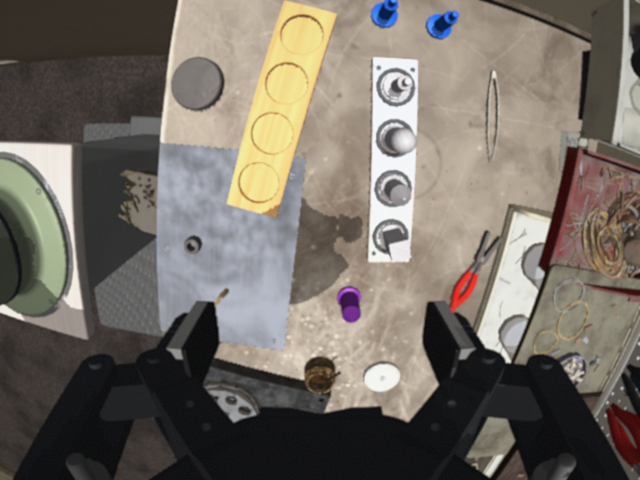

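Run:
```python
import cv2
a=cv2.imread('pics/w1.png')[0:270,220:430]
cv2.imwrite('pics/c3.png',cv2.resize(a,None,fx=2.2,fy=2.2,interpolation=cv2.INTER_CUBIC))
```

```text
(no output)
```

View pics/c3.png

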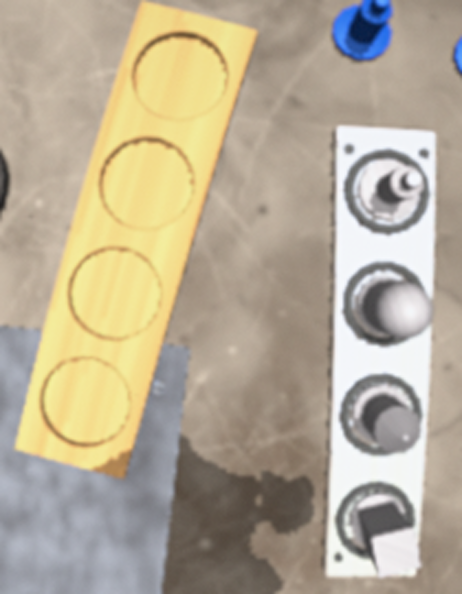

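```bash
cat >> h.py <<'E'
def fitrow(P):  # centre, yaw of 4 points left..right spaced 60 mm
    P=np.array(P)[:,:2]; y=np.array([.09,.03,-.03,-.09]); o=P.mean(0); d=(y[:,None]*(P-o)).sum(0); n=np.linalg.norm(d)
    yaw=np.arctan2(-d[0],d[1]); fit=o+y[:,None]*(d/n); return o,yaw,fit,np.linalg.norm(P-fit,axis=1),n/(y@y)
E
python3 - <<'E'
from h import *
t=cal('top'); w=cal('wrist')
T=lambda L,z:[at_z(t,210+u/3.7,160+v/3.7,z) for u,v in L]
W=lambda L,z:[at_z(w,220+u/2.2,v/2.2,z,True) for u,v in L]
for A in (T([(241,153),(378,137),(515,121),(652,105)],.015),W([(387,190),(384,303),(381,415),(376,522)],.015),
          T([(132,412),(269,437),(405,461),(541,485)],.016),W([(180,76),(146,184),(115,293),(86,401)],.016)):
    o,y,f,e,k=fitrow(A); print(o.round(4),y.round(3),f.round(4).tolist(),(e*1e3).round(1),k.round(3))
for A in (T([(623,85),(684,58),(697,97),(640,125)],.066),W([(367,541),(413,527),(419,574),(378,576)],.066)):
    A=np.array(A)[:,:2]; print(A.mean(0).round(4),[(round(float(np.degrees(np.arctan2(*(A[(i+1)%4]-A[i])[::-1]))),1),round(float(np.linalg.norm(A[(i+1)%4]-A[i])),4)) for i in range(4)])
E
```

```text
[0.581  0.1787] 0.134 [[0.5689, 0.2679], [0.577, 0.2084], [0.585, 0.149], [0.5931, 0.0895]] [0.1 0.  0.1 0.1] 1.001
[0.5794 0.178 ] 0.134 [[0.5674, 0.2672], [0.5754, 0.2078], [0.5835, 0.1483], [0.5915, 0.0888]] [1.5 0.6 0.5 1.3] 0.985
[0.4412 0.2237] -0.157 [[0.4553, 0.3126], [0.4459, 0.2534], [0.4366, 0.1941], [0.4272, 0.1348]] [0.1 0.3 0.1 0.3] 0.999
[0.4424 0.2224] -0.156 [[0.4564, 0.3113], [0.4471, 0.2521], [0.4378, 0.1928], [0.4284, 0.1335]] [1.8 1.1 0.7 2.2] 0.977
[0.5921 0.0914] [(-65.0, 0.0274), (-160.9, 0.0169), (117.2, 0.0261), (23.8, 0.0179)]
[0.5918 0.0899] [(25.2, 0.0235), (-70.9, 0.025), (-170.0, 0.0208), (117.5, 0.0194)]
```

Run:
```python
from h import *
s=observe(); a=(*s['position'],1.706); b=(.568,.2675,.14,1.705)
rows(lin(a,b,5)+lin(b,(.568,.2675,.025,1.705),4)+[(.568,.2675,.025,1.705)],0)
```

```text
[[0.048,0.033,0.061,-0.003,-0.001,-0.001,0],[0.096,0.066,0.122,-0.003,-0.001,-0.001,0],[0.144,0.1,0.183,-0.003,-0.001,-0.001,0],[0.192,0.133,0.244,-0.003,-0.001,-0.001,0],[0.241,0.166,0.305,-0.003,-0.001,-0.001,0],[0.241,0.166,0.363,-0.003,-0.001,-0.001,0],[0.24,0.167,0.42,-0.003,-0.001,-0.001,0],[0.24,0.167,0.478,-0.003,-0.001,-0.001,0],[0.24,0.167,0.535,-0.003,-0.001,-0.001,0],[0.24,0.167,0.535,-0.003,-0.001,-0.001,0]]
```

Request:
play_rows(
  deltas=[
    [0.048,0.033,0.061,0,0,0,0],
    [0.096,0.066,0.122,0,0,0,0],
    [0.144,0.1,0.183,0,0,0,0],
    [0.192,0.133,0.244,0,0,0,0],
    [0.24,0.166,0.305,0,0,0,0],
    [0.24,0.166,0.363,0,0,0,0],
    [0.24,0.167,0.42,0,0,0,0],
    [0.24,0.167,0.478,0,0,0,0],
    [0.24,0.167,0.535,0,0,0,0],
    [0.24,0.167,0.54,0,0,0,0],
  ],
)

```text
clock: 4.2
position: [0.5652, 0.2668, 0.0272]
tool_rot: [-3.137, 0.002, 1.708]
force: [-0.4, -0.2, 0.1]
grip_width: 0.0858
finger_force: 0.0
```

Run:
```python
from h import *
s=observe(); print(s['position'],s['tool_rot']); save('wrist','w2.png')
```

```text
[0.56516177 0.26678946 0.02715567] [-3.13699646e+00  1.62024405e-03  1.70773840e+00]
```

View pics/w2.png

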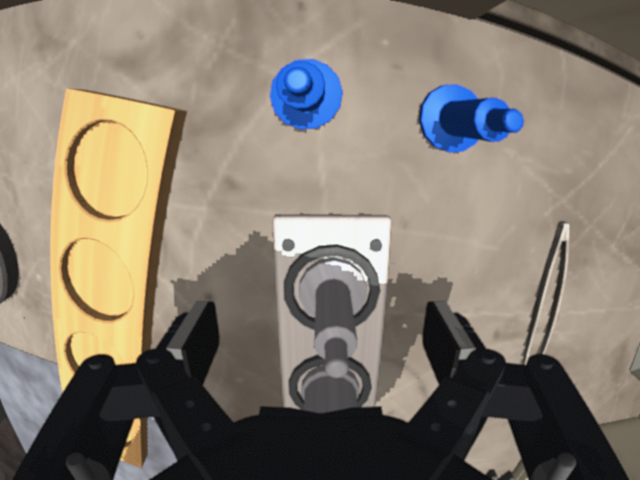

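Request:
play_rows(
  deltas=[
    [0.002,0.005,0.003,0,0,0,0.5],
    [0.002,0.005,0.003,0,0,0,1],
    [0.002,0.005,0.003,0,0,0,1],
    [0.002,0.005,0.003,0,0,0,1],
    [0.002,0.005,0.003,0,0,0,1],
    [0.002,0.005,0.003,0,0,0,1],
    [0.002,0.005,0.003,0,0,0,1],
    [0.002,0.005,0.003,0,0,0,1],
    [0.002,0.005,0.003,0,0,0,1],
  ],
  newtons=50,
)

```text
clock: 5.15
position: [0.5694, 0.2692, 0.0294]
tool_rot: [3.141, 0.0, 1.707]
force: [-1.2, -1.2, 7.1]
grip_width: 0.0146
finger_force: 48.6
```

Run:
```python
from h import *
s=observe(); p=s['position']; print(p,s['force'])
a=(*p,1.706); b=(p[0],p[1],.125,1.706); c=(.428,.134,.125,1.414)
rows(lin(a,b,4)+lin(b,c,6),1)
```

```text
[0.56942703 0.26920037 0.02939658] [-1.19263611 -1.24041736  7.07687619]
[[-0.0,0.0,-0.048,0.0,0.0,0.001,1],[-0.0,0.0,-0.096,0.0,0.0,0.001,1],[-0.0,0.0,-0.143,0.0,0.0,0.001,1],[-0.0,0.0,-0.191,0.0,0.0,0.001,1],[-0.038,-0.053,-0.191,0.0,-0.0,0.024,1],[-0.076,-0.106,-0.191,0.0,-0.0,0.047,1],[-0.115,-0.158,-0.191,0.0,-0.0,0.07,1],[-0.153,-0.211,-0.191,0.0,-0.0,0.094,1],[-0.191,-0.264,-0.191,0.0,-0.0,0.117,1],[-0.229,-0.317,-0.191,0.0,-0.0,0.14,1]]
```

Request:
play_rows(
  deltas=[
    [0,0,-0.04,0,0,0,1],
    [0,0,-0.09,0,0,0,1],
    [0,0,-0.15,0,0,0,1],
    [0,0,-0.2,0,0,0,1],
    [-0.038,-0.053,-0.2,0,0,0.024,1],
    [-0.076,-0.106,-0.2,0,0,0.047,1],
    [-0.115,-0.158,-0.2,0,0,0.07,1],
    [-0.153,-0.211,-0.2,0,0,0.094,1],
    [-0.191,-0.264,-0.2,0,0,0.117,1],
    [-0.229,-0.317,-0.2,0,0,0.14,1],
  ],
)

```text
clock: 6.15
position: [0.4268, 0.1333, 0.1299]
tool_rot: [3.14, 0.0, 1.412]
force: [0.9, -0.0, -1.5]
grip_width: 0.0147
finger_force: 49.1
```

Run:
```python
from h import *
save('wrist','w3.png');s=observe(); p=s['position']; print(p,s['tool_rot'],s['force'],s['grip_width'])
a=(*p,1.414); b=(.428,.134,.06,1.414); c=(.428,.134,.0285,1.414)
rows(lin(a,b,3)+lin(b,c,4)+[c],1)
```

```text
[0.42323774 0.12949602 0.12935317] [-3.14052775  0.0042555   1.4079121 ] [-0.64933794 -3.32367818 -0.92129078] 0.01446790381140645
[[0.004,0.003,0.046,-0.001,0.002,-0.003,1],[0.007,0.005,0.092,-0.001,0.002,-0.003,1],[0.011,0.008,0.139,-0.001,0.002,-0.003,1],[0.011,0.008,0.154,-0.001,0.002,-0.003,1],[0.011,0.008,0.17,-0.001,0.002,-0.003,1],[0.011,0.008,0.186,-0.001,0.002,-0.003,1],[0.011,0.008,0.202,-0.001,0.002,-0.003,1],[0.011,0.008,0.202,-0.001,0.002,-0.003,1]]
```

View pics/w3.png

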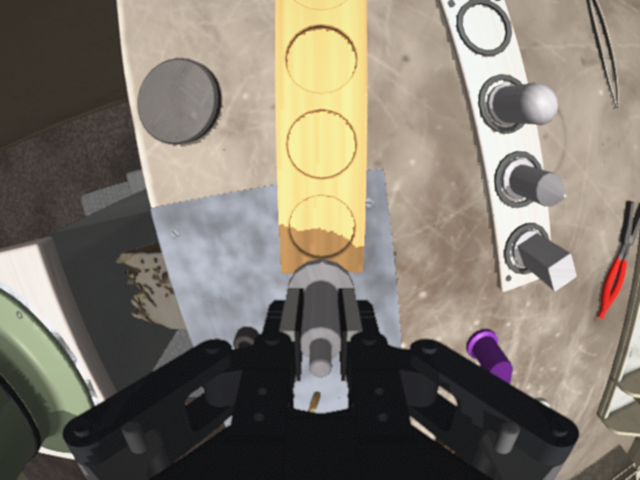

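Request:
play_rows(
  deltas=[
    [0,0,0.02,0,0,0,1],
    [0,0,0.06,0,0,0,1],
    [0,0,0.1,0,0,0,1],
    [0,0,0.14,0,0,0,1],
    [0,0,0.16,0,0,0,1],
    [0,0,0.175,0,0,0,1],
    [0,0,0.188,0,0,0,1],
    [0,0,0.196,0,0,0,1],
    [0,0,0.2,0,0,0,1],
    [0,0,0.2,0,0,0,1],
  ],
)

```text
clock: 7.2
position: [0.4279, 0.1342, 0.0289]
tool_rot: [3.141, -0.0, 1.414]
force: [0.3, 0.2, -0.7]
grip_width: 0.0146
finger_force: 49.2
```

Run:
```python
from h import *
s=observe(); p=s['position']; print(p,s['tool_rot'],s['force'],s['grip_width'])
```

```text
[0.42785197 0.13417752 0.02889498] [ 3.14141335e+00 -7.02504497e-05  1.41413715e+00] [ 0.3030719   0.18595034 -0.74642626] 0.014622973756491296
```

Request:
play_rows(
  deltas=[
    [0,0,0.002,0,0,0,1],
    [0,0,0.003,0,0,0,1],
    [0,0,0.003,0,0,0,0.7],
    [0,0,0.003,0,0,0,0.4],
    [0,0,0.003,0,0,0,0],
    [0,0,0.003,0,0,0,0],
    [0,0,0.003,0,0,0,0],
    [0,0,0.003,0,0,0,0],
  ],
)

```text
clock: 8.0
position: [0.4278, 0.1341, 0.0273]
tool_rot: [-3.142, 0.0, 1.414]
force: [-0.5, 0.6, -0.5]
grip_width: 0.0854
finger_force: 0.0
```

Run:
```python
from h import *
s=observe(); p=s['position']; print(p,s['tool_rot'],s['force'],s['grip_width'])
a=(*p,1.414); b=(p[0],p[1],.13,1.414); c=(.576,.208,.13,1.705)
rows(lin(a,b,4)+lin(b,c,6),0)
```

```text
[0.42775459 0.13409692 0.02730503] [-3.14158347e+00  3.64053007e-05  1.41415582e+00] [-0.52276479  0.5692048  -0.4702713 ] 0.08542301115773339
[[-0.0,-0.0,-0.051,-0.0,0.0,0.0,0],[-0.0,-0.0,-0.103,-0.0,0.0,0.0,0],[-0.0,-0.0,-0.154,-0.0,0.0,0.0,0],[-0.0,-0.0,-0.205,-0.0,0.0,0.0,0],[0.032,0.045,-0.205,-0.0,0.0,-0.023,0],[0.064,0.09,-0.205,-0.0,0.0,-0.046,0],[0.096,0.135,-0.205,-0.0,0.0,-0.069,0],[0.128,0.18,-0.205,-0.0,0.0,-0.093,0],[0.16,0.225,-0.205,-0.0,0.0,-0.116,0],[0.192,0.27,-0.205,-0.0,0.0,-0.139,0]]
```

Request:
play_rows(
  deltas=[
    [0,0,-0.03,0,0,0,0],
    [0,0,-0.1,0,0,0,0],
    [0,0,-0.17,0,0,0,0],
    [0,0,-0.205,0,0,0,0],
    [0.032,0.045,-0.205,0,0,-0.023,0],
    [0.064,0.09,-0.205,0,0,-0.046,0],
    [0.096,0.135,-0.205,0,0,-0.069,0],
    [0.128,0.18,-0.205,0,0,-0.093,0],
    [0.16,0.225,-0.205,0,0,-0.116,0],
    [0.192,0.27,-0.205,0,0,-0.139,0],
  ],
)

```text
clock: 9.0
position: [0.5769, 0.2082, 0.1296]
tool_rot: [-3.141, 0.0, 1.707]
force: [-0.1, -0.3, -0.1]
grip_width: 0.0855
finger_force: 0.0
```

Run:
```python
from h import *
save('wrist','w4.png'); save('top','t4.png')
s=observe(); p=s['position']; print(p,s['tool_rot'],s['force'],s['grip_width'])
```

```text
[0.57797361 0.20929634 0.12936233] [ 3.14112843e+00 -1.55297342e-03  1.70675904e+00] [-1.66559727  0.27604157 -0.23413168] 0.08573433339081755
```

View pics/w4.png

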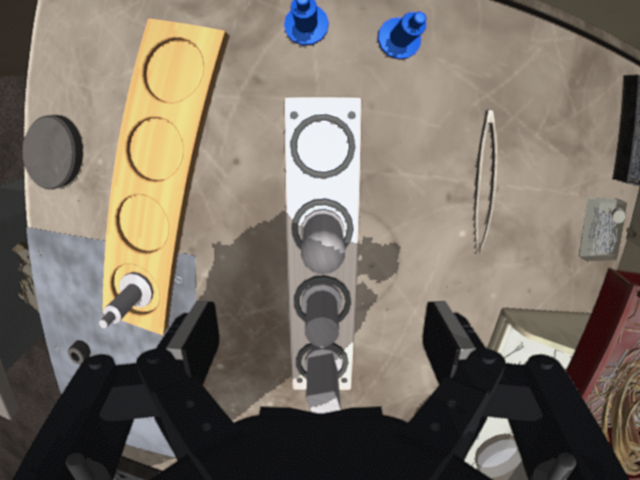

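Request:
play_rows(
  deltas=[
    [0,0,0.05,0,0,0,0],
    [0,0,0.12,0,0,0,0],
    [0,0,0.18,0,0,0,0],
    [0,0,0.2,0,0,0,0],
    [0,0,0.202,0,0,0,0.3],
    [0,0,0.202,0,0,0,0.5],
    [0,0,0.202,0,0,0,1],
    [0,0,0.202,0,0,0,1],
    [0,0,0.202,0,0,0,1],
    [0,0,0.202,0,0,0,1],
  ],
)

```text
clock: 10.1
position: [0.5768, 0.2081, 0.0302]
tool_rot: [3.14, -0.0, 1.705]
force: [-1.0, -0.9, 9.8]
grip_width: 0.0254
finger_force: 48.9
```

Run:
```python
from h import *
s=observe(); p=s['position']; print(p,s['force'],s['grip_width'])
a=(*p,1.706); b=(p[0],p[1],.13,1.706); c=(.437,.1935,.13,1.414)
rows(lin(a,b,4)+lin(b,c,6),1)
```

```text
[0.5767559  0.2080806  0.03015243] [-0.97125068 -0.92807968  9.75521758] 0.025442519794674934
[[0.0,0.0,-0.05,0.001,-0.0,-0.0,1],[0.0,0.0,-0.1,0.001,-0.0,-0.0,1],[0.0,0.0,-0.15,0.001,-0.0,-0.0,1],[0.0,0.0,-0.2,0.001,-0.0,-0.0,1],[0.001,-0.046,-0.2,0.001,-0.0,0.023,1],[0.003,-0.093,-0.2,0.001,-0.0,0.046,1],[0.004,-0.14,-0.2,0.001,-0.0,0.069,1],[0.006,-0.187,-0.2,0.001,-0.0,0.092,1],[0.007,-0.234,-0.2,0.001,-0.0,0.116,1],[0.009,-0.281,-0.2,0.001,-0.0,0.139,1]]
```

Request:
play_rows(
  deltas=[
    [0,0,-0.04,0,0,0,1],
    [0,0,-0.09,0,0,0,1],
    [0,0,-0.15,0,0,0,1],
    [0,0,-0.2,0,0,0,1],
    [0.001,-0.046,-0.2,0,0,0.023,1],
    [0.003,-0.093,-0.2,0,0,0.046,1],
    [0.004,-0.14,-0.2,0,0,0.069,1],
    [0.006,-0.187,-0.2,0,0,0.092,1],
    [0.007,-0.234,-0.2,0,0,0.116,1],
    [0.009,-0.281,-0.2,0,0,0.139,1],
  ],
)

```text
clock: 11.1
position: [0.4354, 0.1932, 0.1293]
tool_rot: [3.141, -0.0, 1.412]
force: [0.8, 1.1, -2.6]
grip_width: 0.0257
finger_force: 50.5
```

Request:
play_rows(
  deltas=[
    [0,0,0.02,0,0,0,1],
    [0,0,0.06,0,0,0,1],
    [0,0,0.1,0,0,0,1],
    [0,0,0.14,0,0,0,1],
    [0,0,0.16,0,0,0,1],
    [0,0,0.175,0,0,0,1],
    [0,0,0.188,0,0,0,1],
    [0,0,0.196,0,0,0,1],
    [0,0,0.2,0,0,0,1],
    [0,0,0.2,0,0,0,1],
  ],
)

```text
clock: 12.1
position: [0.4364, 0.1936, 0.0289]
tool_rot: [3.141, -0.0, 1.414]
force: [0.7, -0.4, -2.2]
grip_width: 0.0258
finger_force: 50.5
```

Request:
play_rows(
  deltas=[
    [0,0,0.002,0,0,0,1],
    [0,0,0.002,0,0,0,1],
    [0,0,0.002,0,0,0,0.6],
    [0,0,0.002,0,0,0,0.4],
    [0,0,0.002,0,0,0,0],
    [0,0,0.002,0,0,0,0],
    [0,0,0.002,0,0,0,0],
    [0,0,0.002,0,0,0,0],
  ],
)

```text
clock: 12.9
position: [0.4362, 0.1935, 0.0278]
tool_rot: [-3.142, -0.0, 1.414]
force: [0.0, -0.3, 0.3]
grip_width: 0.0853
finger_force: 0.0
```

Run:
```python
from h import *
s=observe(); p=s['position']; print(p,s['tool_rot'],s['force'],s['grip_width'])
a=(*p,1.414); b=(p[0],p[1],.13,1.414); c=(.584,.1485,.13,1.705)
rows(lin(a,b,4)+lin(b,c,6),0)
```

```text
[0.43621602 0.19354121 0.02778991] [-3.14152646e+00 -2.43265880e-05  1.41411548e+00] [ 0.02423933 -0.27202361  0.26748759] 0.08526766428765074
[[0.0,-0.0,-0.051,-0.0,-0.0,0.0,0],[0.0,-0.0,-0.102,-0.0,-0.0,0.0,0],[0.0,-0.0,-0.153,-0.0,-0.0,0.0,0],[0.0,-0.0,-0.204,-0.0,-0.0,0.0,0],[-0.007,0.051,-0.204,-0.0,-0.0,-0.023,0],[-0.014,0.102,-0.204,-0.0,-0.0,-0.046,0],[-0.021,0.153,-0.204,-0.0,-0.0,-0.069,0],[-0.029,0.204,-0.204,-0.0,-0.0,-0.093,0],[-0.036,0.255,-0.204,-0.0,-0.0,-0.116,0],[-0.043,0.306,-0.204,-0.0,-0.0,-0.139,0]]
```

Request:
play_rows(
  deltas=[
    [0,0,-0.03,0,0,0,0],
    [0,0,-0.1,0,0,0,0],
    [0,0,-0.17,0,0,0,0],
    [0,0,-0.204,0,0,0,0],
    [-0.007,0.051,-0.204,0,0,-0.023,0],
    [-0.014,0.102,-0.204,0,0,-0.046,0],
    [-0.021,0.153,-0.204,0,0,-0.069,0],
    [-0.029,0.204,-0.204,0,0,-0.093,0],
    [-0.036,0.255,-0.204,0,0,-0.116,0],
    [-0.043,0.306,-0.204,0,0,-0.139,0],
  ],
)

```text
clock: 13.9
position: [0.5849, 0.1478, 0.1297]
tool_rot: [-3.141, 0.0, 1.707]
force: [-0.4, -0.4, 0.3]
grip_width: 0.0858
finger_force: 0.0
```

Request:
play_rows(
  deltas=[
    [0,0,0.05,0,0,0,0],
    [0,0,0.12,0,0,0,0],
    [0,0,0.18,0,0,0,0],
    [0,0,0.2,0,0,0,0],
    [0,0,0.202,0,0,0,0.3],
    [0,0,0.202,0,0,0,0.5],
    [0,0,0.202,0,0,0,1],
    [0,0,0.202,0,0,0,1],
    [0,0,0.202,0,0,0,1],
    [0,0,0.202,0,0,0,1],
  ],
)

```text
clock: 14.9
position: [0.5846, 0.1485, 0.03]
tool_rot: [3.14, 0.0, 1.705]
force: [-1.6, -0.2, 11.4]
grip_width: 0.0223
finger_force: 48.6
```

Run:
```python
from h import *
s=observe(); p=s['position']; print(p,s['force'],s['grip_width'])
a=(*p,1.706); b=(p[0],p[1],.13,1.706); c=(.4465,.2525,.13,1.414)
rows(lin(a,b,4)+lin(b,c,6),1)
```

```text
[0.58460864 0.14849068 0.03003699] [-1.55145078 -0.23686372 11.40323867] 0.022332954396516804
[[-0.0,0.0,-0.05,0.001,0.0,-0.0,1],[-0.0,0.0,-0.1,0.001,0.0,-0.0,1],[-0.0,0.0,-0.15,0.001,0.0,-0.0,1],[-0.0,0.0,-0.2,0.001,0.0,-0.0,1],[0.04,-0.041,-0.2,0.001,0.0,0.023,1],[0.081,-0.082,-0.2,0.001,0.0,0.046,1],[0.122,-0.123,-0.2,0.001,0.0,0.069,1],[0.162,-0.164,-0.2,0.001,0.0,0.093,1],[0.203,-0.205,-0.2,0.001,-0.0,0.116,1],[0.243,-0.246,-0.2,0.001,-0.0,0.139,1]]
```

Request:
play_rows(
  deltas=[
    [0,0,-0.04,0,0,0,1],
    [0,0,-0.09,0,0,0,1],
    [0,0,-0.15,0,0,0,1],
    [0,0,-0.2,0,0,0,1],
    [0.04,-0.041,-0.2,0,0,0.023,1],
    [0.081,-0.082,-0.2,0,0,0.046,1],
    [0.122,-0.123,-0.2,0,0,0.069,1],
    [0.162,-0.164,-0.2,0,0,0.093,1],
    [0.203,-0.205,-0.2,0,0,0.116,1],
    [0.243,-0.246,-0.2,0,0,0.139,1],
  ],
)

```text
clock: 15.9
position: [0.4449, 0.2529, 0.1293]
tool_rot: [3.141, -0.0, 1.412]
force: [-1.0, 1.3, -1.4]
grip_width: 0.0222
finger_force: 49.9
```

Request:
play_rows(
  deltas=[
    [0,0,0.02,0,0,0,1],
    [0,0,0.06,0,0,0,1],
    [0,0,0.1,0,0,0,1],
    [0,0,0.14,0,0,0,1],
    [0,0,0.16,0,0,0,1],
    [0,0,0.175,0,0,0,1],
    [0,0,0.188,0,0,0,1],
    [0,0,0.196,0,0,0,1],
    [0,0,0.2,0,0,0,1],
    [0,0,0.2,0,0,0,1],
  ],
)

```text
clock: 16.9
position: [0.4459, 0.2523, 0.0289]
tool_rot: [3.141, -0.0, 1.414]
force: [0.7, -0.2, -1.6]
grip_width: 0.0222
finger_force: 50.0
```

Request:
play_rows(
  deltas=[
    [0,0,0.002,0,0,0,1],
    [0,0,0.002,0,0,0,1],
    [0,0,0.002,0,0,0,0.6],
    [0,0,0.002,0,0,0,0.4],
    [0,0,0.002,0,0,0,0],
    [0,0,0.002,0,0,0,0],
    [0,0,0.002,0,0,0,0],
    [0,0,0.002,0,0,0,0],
  ],
)

```text
clock: 17.7
position: [0.4458, 0.2523, 0.0278]
tool_rot: [-3.142, 0.0, 1.414]
force: [1.0, 1.0, -0.4]
grip_width: 0.0857
finger_force: 0.0
```

Run:
```python
from h import *
s=observe(); p=s['position']; print(p,s['tool_rot'],s['force'],s['grip_width'])
a=(*p,1.414); b=(p[0],p[1],.13,1.414); c=(.592,.089,.13,2.0)
rows(lin(a,b,4)+lin(b,c,6),0)
```

```text
[0.4458029  0.25234507 0.02781225] [-3.14156939e+00  2.58841906e-06  1.41423263e+00] [ 1.04993431  0.97653829 -0.44996532] 0.08567283239080166
[[-0.0,-0.0,-0.051,-0.0,0.0,0.0,0],[-0.0,-0.0,-0.102,-0.0,0.0,0.0,0],[-0.0,-0.0,-0.153,-0.0,0.0,0.0,0],[-0.0,-0.0,-0.204,-0.0,0.0,0.0,0],[-0.046,0.057,-0.204,-0.0,0.0,-0.047,0],[-0.092,0.113,-0.204,-0.0,0.0,-0.093,0],[-0.139,0.17,-0.204,-0.0,-0.0,-0.14,0],[-0.185,0.226,-0.204,-0.0,-0.0,-0.186,0],[-0.231,0.283,-0.204,-0.0,-0.0,-0.233,0],[-0.277,0.34,-0.204,-0.0,-0.0,-0.28,0]]
```

Request:
play_rows(
  deltas=[
    [0,0,-0.03,0,0,0,0],
    [0,0,-0.1,0,0,0,0],
    [0,0,-0.17,0,0,0,0],
    [0,0,-0.204,0,0,0,0],
    [-0.046,0.057,-0.204,0,0,-0.047,0],
    [-0.092,0.113,-0.204,0,0,-0.093,0],
    [-0.139,0.17,-0.204,0,0,-0.14,0],
    [-0.185,0.226,-0.204,0,0,-0.186,0],
    [-0.231,0.283,-0.204,0,0,-0.233,0],
    [-0.277,0.34,-0.204,0,0,-0.28,0],
  ],
)

```text
clock: 18.7
position: [0.593, 0.0876, 0.1311]
tool_rot: [3.141, -0.0, 2.005]
force: [0.5, 1.0, -0.5]
grip_width: 0.0854
finger_force: 0.0
```

Run:
```python
from h import *
im=save('wrist','w5.png'); s=observe(); p=s['position']; print(p,s['tool_rot'])
```

```text
[0.59653183 0.08170911 0.13038564] [3.14138304e+00 2.56201601e-03 2.00607659e+00]
```

View pics/w5.png

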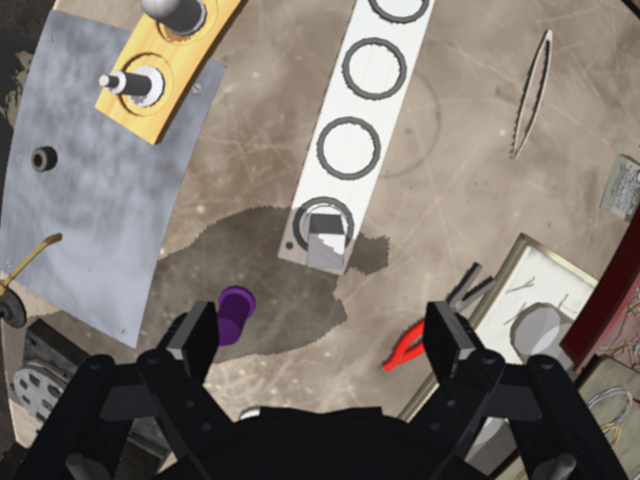

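Request:
play_rows(
  deltas=[
    [0,0,0.05,0,0,0,0],
    [0,0,0.12,0,0,0,0],
    [0,0,0.18,0,0,0,0],
    [0,0,0.2,0,0,0,0],
    [0,0,0.203,0,0,0,0.3],
    [0,0,0.203,0,0,0,0.5],
    [0,0,0.203,0,0,0,1],
    [0,0,0.203,0,0,0,1],
    [0,0,0.203,0,0,0,1],
    [0,0,0.203,0,0,0,1],
  ],
)

```text
clock: 19.75
position: [0.5927, 0.0891, 0.0294]
tool_rot: [3.14, 0.001, 2.0]
force: [-1.6, -0.7, 9.8]
grip_width: 0.0212
finger_force: 48.8
```

Run:
```python
from h import *
s=observe(); p=s['position']; print(p,s['force'],s['grip_width'])
a=(*p,2.0); b=(p[0],p[1],.13,2.0); c=(.456,.312,.13,1.6)
rows(lin(a,b,3)+lin(b,c,7),1)
```

```text
[0.59268128 0.08908445 0.0294167 ] [-1.64443552 -0.69940351  9.8252603 ] 0.021159276507774875
[[-0.0,0.0,-0.067,0.001,0.0,0.0,1],[-0.0,0.0,-0.134,0.001,0.0,0.0,1],[-0.0,0.0,-0.201,0.001,0.0,0.0,1],[0.074,-0.009,-0.201,0.001,0.0,0.027,1],[0.148,-0.018,-0.201,0.001,0.0,0.055,1],[0.222,-0.027,-0.201,0.001,0.0,0.082,1],[0.297,-0.036,-0.201,0.001,0.0,0.109,1],[0.371,-0.045,-0.201,0.001,0.0,0.137,1],[0.445,-0.054,-0.201,0.001,0.0,0.164,1],[0.519,-0.063,-0.202,0.001,0.0,0.191,1]]
```

Request:
play_rows(
  deltas=[
    [0,0,-0.05,0,0,0,1],
    [0,0,-0.12,0,0,0,1],
    [0,0,-0.2,0,0,0,1],
    [0.074,-0.009,-0.2,0,0,0.027,1],
    [0.148,-0.018,-0.2,0,0,0.055,1],
    [0.222,-0.027,-0.2,0,0,0.082,1],
    [0.297,-0.036,-0.2,0,0,0.109,1],
    [0.371,-0.045,-0.2,0,0,0.137,1],
    [0.445,-0.054,-0.2,0,0,0.164,1],
    [0.519,-0.063,-0.2,0,0,0.191,1],
  ],
)

```text
clock: 20.75
position: [0.4545, 0.3129, 0.1288]
tool_rot: [3.141, -0.0, 1.598]
force: [0.3, 0.1, -0.9]
grip_width: 0.0212
finger_force: 50.8
```

Request:
play_rows(
  deltas=[
    [0,0,0.02,0,0,0,1],
    [0,0,0.06,0,0,0,1],
    [0,0,0.1,0,0,0,1],
    [0,0,0.14,0,0,0,1],
    [0,0,0.16,0,0,0,1],
    [0,0,0.175,0,0,0,1],
    [0,0,0.188,0,0,0,1],
    [0,0,0.196,0,0,0,1],
    [0,0,0.2,0,0,0,1],
    [0,0,0.2,0,0,0,1],
  ],
)

```text
clock: 21.75
position: [0.4555, 0.3118, 0.0284]
tool_rot: [3.141, -0.0, 1.601]
force: [-0.2, 0.1, -1.4]
grip_width: 0.0212
finger_force: 50.8
```

Request:
play_rows(
  deltas=[
    [0,0,0.002,0,0,0,1],
    [0,0,0.002,0,0,0,1],
    [0,0,0.002,0,0,0,0.6],
    [0,0,0.002,0,0,0,0.4],
    [0,0,0.002,0,0,0,0],
    [0,0,0.002,0,0,0,0],
    [0,0,0.002,0,0,0,0],
    [0,0,0.002,0,0,0,0],
  ],
)

```text
clock: 22.55
position: [0.4554, 0.3117, 0.0273]
tool_rot: [-3.142, 0.0, 1.601]
force: [-0.4, 0.8, 0.5]
grip_width: 0.0852
finger_force: 0.0
```

Request:
play_rows(
  deltas=[
    [0,0,-0.03,0,0,0,0],
    [0,0,-0.1,0,0,0,0],
    [0,0,-0.18,0,0,0,0],
    [0,0,-0.27,0,0,0,0],
    [0,0,-0.36,0,0,0,0],
    [-0.09,0,-0.42,0,0,0,0],
    [-0.18,0,-0.46,0,0,0,0],
    [-0.27,0,-0.48,0,0,0,0],
    [-0.35,0,-0.48,0,0,0,0],
    [-0.35,0,-0.48,0,0,0,0],
  ],
)

```text
clock: 23.55
position: [0.4609, 0.1315, 0.2682]
tool_rot: [3.141, 0.003, 1.594]
force: [-0.2, 0.7, -0.3]
grip_width: 0.0853
finger_force: 0.0
```

Run:
```python
from h import *
s=observe(); print(s['position'],s['force'],s['grip_width'])
im=cv2.cvtColor(grab_frame('wrist'),cv2.COLOR_RGB2BGR); im2=cv2.cvtColor(grab_frame('side'),cv2.COLOR_RGB2BGR)[170:310,210:400]
cv2.imwrite('pics/f1.png',im); cv2.imwrite('pics/f2.png',cv2.resize(im2,None,fx=4,fy=4))
```

```text
[0.46088604 0.13151326 0.268243  ] [-0.17329626  0.69776865 -0.28799622] 0.08525471464413872
```

View pics/f1.png

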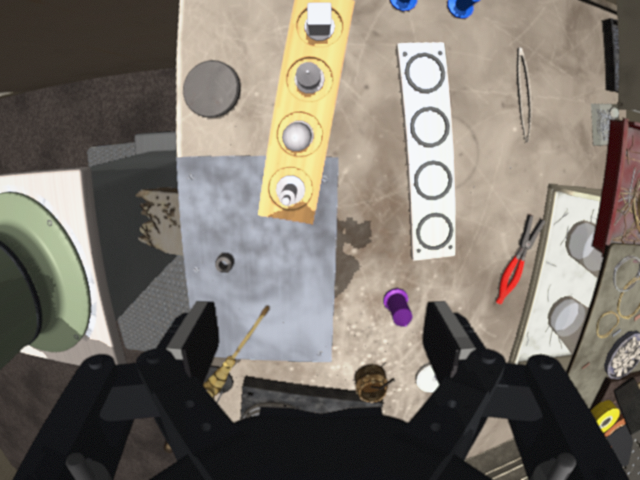

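View pics/f2.png

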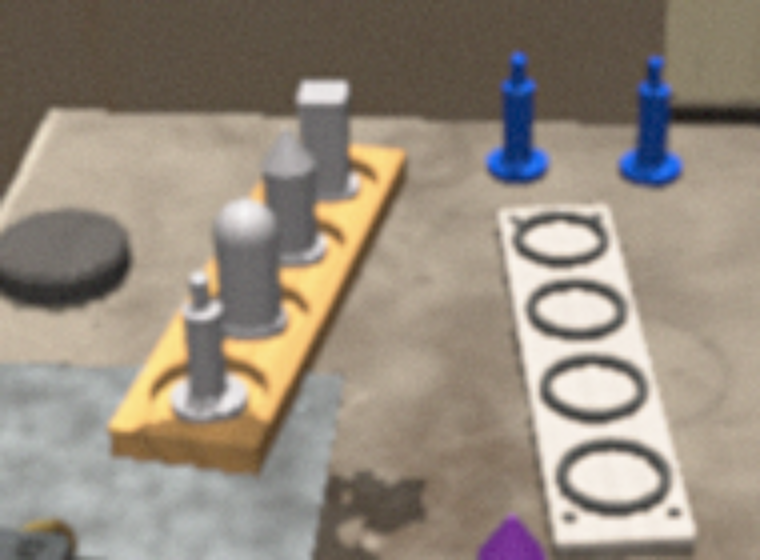

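```bash
python3 -c "
from workcell import *
print(job_done())"
```

```text
the job is handed in; nothing more can be done
None
```

I put all four punches away in reverse order and handed the job in at about 24 s. From left to right the rack holds square, cone, dome and pin; the last pictures show each upright in its pocket, let go, and the arm clear. The hand-in returned no verdict.

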